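Dock the soap box with its scourer

TASK

The white soap box beside the hob has been left away from its docking rail, and its scourer lies in between (not the other pair back by the tap). Put the scourer back on top of the soap box, flat, central and lengthwise, and slide the box along the worktop, without lifting or tipping it, in through the open side of the three-sided rail until it stands square against the back rail. The order is yours; leave the striped mug and the food tin alone.

Things in the scene. Friction and masses are not known exactly. Their poses are not given: they have to be found in the camera images.
- soap_box: White soap pump box, grey top plate (fixed), 142 mm long (y), 86 wide (x), 78 high, 0.3-0.6 kg, loose; long side to the rail; ends alike. (A fixed twin stands by the tap.) Origin: centre of underside. Sides below 30 mm height at x +-41, y +-69 mm, above at +-43, +-71. Top plate 70 mm up, in a rim 72 mm up, 76 x 132 mm inside. Too wide to grasp; a high push tips it, off-centre turns it
- scourer: Bronze-brown scourer pad, rigid: 91 mm long (y axis), 48 mm wide (x) and 36 mm high; the solid part is 82 x 44 x 28 mm. 30 g, lies flat on the worktop between the soap box and the rail. Origin: centre of its underside. Grasp from above across its width. Wall cabinets hang over the worktop 0.56 m up, beyond x = 0.57 m: keep the wrist low and clear.
- dock: Three-sided steel rail fixed to the worktop, thin mat inside (no step). Strips 6 mm thick, tops 24 mm high. Origin: where the soap box's origin lies when home, box long axis along x. +y points out of the open side. Inner faces: back y = -41 mm; sides x = +-78 mm up to y = +30, then flaring to about +-94 at y = +58 mm
- mug: White mug with dark stripes, handle included 86 x 120 x 90 mm, on a round woven mat behind the work; bystander. Origin: centre of its underside.
- tin: Round food tin, 86 mm diameter, 40 mm high, behind the soap box beside the hob; bystander. Origin: centre of its underside.

How it is judged:
By the outcome, as a careful person would: the job done as asked, in the order asked, and still so for the second after the job is handed in, with the robot touching nothing.
It also fails if it takes over 59 s, if anything falls off the work surface, if the arm or the gripper's body presses on something with over 40 N, if the wrist force passes 120 N, or if a joint passes its speed limit or range.

ROBOT

A 6-joint arm with a two-finger parallel gripper is mounted at the origin on a cart in front of the work surface, level with it; the furniture and walls round the work are solid. World frame = base frame: x ahead of the robot, y to its left, z up, the work surface at z = 0. Lengths are in m, angles in rad, forces in N, time in s.
With the tool pointing down it reaches from about 0.35 to 0.775 m from the base axis. Payload 7.3 kg.
Tool frame: the origin (TCP) lies at the centre of the arm's flange, where the gripper is bolted on; the fingertips stand 178 mm ahead of it and the grasp point (between the pads) lies 159 mm ahead of it; z points along the fingers, y is the line along which they close (so a half turn about z gives the same grasp; the last joint's range is limited). The gripper opens to 92 mm and grips with 3 to 60 N. Pads are 19 mm wide; open, the fingers measure 130 mm over their backs; the gripper's body (75 mm by 190 mm) begins 47 mm behind the grasp point.
Start: joints at [-1.394, 0.342, 1.524, -0, 1.275, -0.146], TCP at [0.167, -0.498, 0.405] pointing down, gripper open.
Joint ranges: [-2.53, 2.53], [-0.77, 2.02], [0.04, 2.7], [-1, 4.14], [0.28, 2.66], [-3.11, 3.11]. Speed limits (rad/s): [2.57, 2.57, 3.14, 3.14, 3.14, 3.14].

INTERFACE

Orientations are given as [roll, pitch, yaw] about the fixed x, y, z axes, in that order (R = Rz(yaw) Ry(pitch) Rx(roll)).
In Python, from cell import robot, telemetry, read_camera gives the robot as it stands (robot), with the cameras as plain functions and the readings (telemetry).
- The arm moves only by the shell command python3 drive.py 'ROWS' [OPENING] [FORCE]. ROWS is a JSON list of rows, 1 to 8 of them, each written [[dx, dy, dz], [rx, ry, rz]]: dx, dy, dz in m, then a rotation vector rx, ry, rz in rad; each row shifts and turns the commanded pose from where the row before left it, along the tool's axes as they then stand; what a row does not reach is not made up. A row lasts 1/12 s, in which the tool goes at most 0.0417 m and 0.125 rad, less where a joint would pass 70% of its speed; a pose out of reach is approached as far as the arm can. OPENING is the finger opening in m, set as the command begins (- or left out keeps the last). The fingers move at their own pace and stop on an object; FORCE is the grip in N (left out, the last holds). Time passes only in rows, so rows that do not move let the fingers close. It prints the time, the measured TCP pose, the force, the opening and the grip force at its end. Input that does not fit is refused with a message, and nothing moves.
- telemetry.observe(): the state, without advancing time (a new reading comes with each control period).
- read_camera(name): name is "side" or "top"; returns a dict with "image" (480x640x3 uint8, red, green, blue), "fx", "fy", "cx", "cy" (pixels), "k1" (the pictures are not rectified: a ray, as slopes to the right and down, at radius r is drawn at 1 + k1 r^2 times it, then the intrinsics apply), "pose" (4x4, takes a point from camera to world coordinates). Camera axes: x right, y down, z forward; pixel columns grow to the right and rows downward; lengths in m; the calibration is good to about 2 mm. A picture is of the moment at which its call begins. There is no depth.
- robot.hand_in(): hands the job in; it is judged then, once.
The state is a dict: "time": time; "qpos": joint angles; "qvel": joint speeds; "joint_efforts": joint torques, N m; "tool_pos": TCP position; "tool_rot": TCP orientation; "contact_force": force on the tool from outside, world axes, zero at the start; "torque": the same for the moment, N m; "opening": finger opening in m; "grip_force": force on a finger pad.
Only numpy, scipy, OpenCV 4.12 (cv2) and the standard library are available. Lean on these libraries where they do the work, as an engineer would, in place of code of your own. Each camera call takes 0.05 s, during which the arm holds its last target. There are 200 camera calls.

## Working session

There is one attempt and no reset: what is moved stays moved. The work goes in short steps, Python scripts to look and compute and a shell command to move; the robot and the scene stay as the last step left them, time stands still between calls to the robot, and variables do not carry over. Pictures are saved under pics/ and viewed, at most 10 in all, crops included, and the job is handed in when it is done.

```bash
ls; mkdir -p pics; python3 - <<'E'
from cell import robot, telemetry, read_camera
import cv2,numpy as np
for n in("top","side"):
    c=read_camera(n); cv2.imwrite(f"pics/{n}0.png",c["image"][:,:,::-1])
    print(n,c["fx"],c["fy"],c["cx"],c["cy"],c["k1"]);print(np.round(c["pose"],4))
s=telemetry.observe();print(s["time"],s["tool_pos"],s["tool_rot"],s["opening"])
E
```

```text
cell.py
drive.py
pics
top 502.41371214857367 502.41371214857367 321.7104327914327 242.75011998618803 -0.03408183797133224
[[-0.0259 -0.9813  0.1906  0.4123]
 [-0.9993  0.0305  0.021  -0.1669]
 [-0.0264 -0.1899 -0.9814  0.9217]
 [ 0.      0.      0.      1.    ]]
side 437.55869635630137 437.55869635630137 324.20166276898584 238.81246955313654 0.004677728472614827
[[-0.9512 -0.2108  0.2252  0.3924]
 [-0.3081  0.6134 -0.7272  0.4519]
 [ 0.0152 -0.7611 -0.6484  0.5772]
 [ 0.      0.      0.      1.    ]]
0.1 [ 0.16652783 -0.49774229  0.40410273] [-3.14018997e+00 -2.02570492e-04  3.22793457e-01] 0.09157939462748282
```

View pics/top0.png

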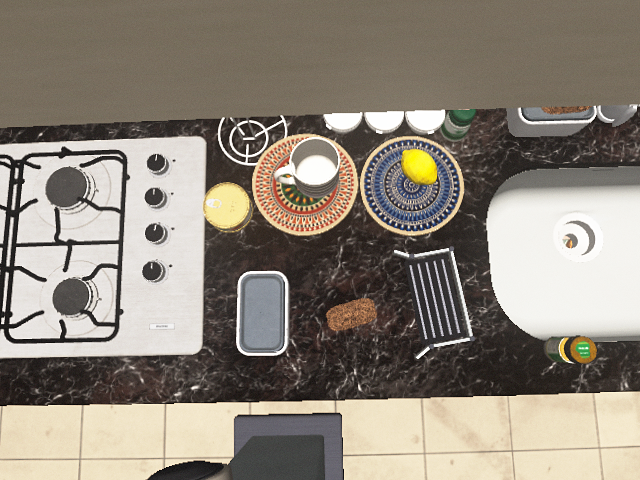

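View pics/side0.png

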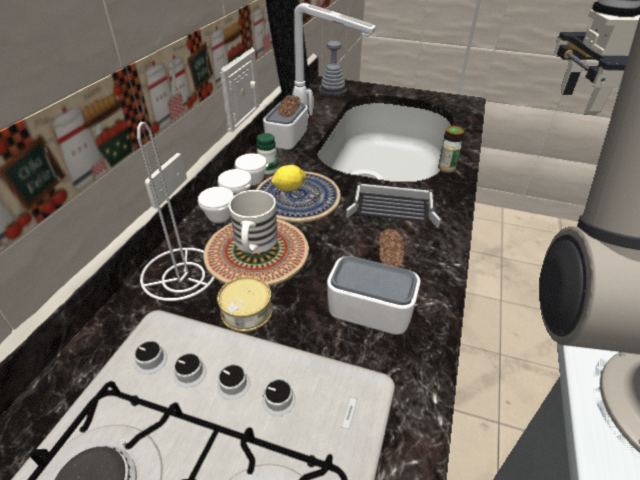

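The top view shows the soap box at (263,313), the scourer at (352,314), and the dock open to the left with its corners near (408,250), (453,248), (470,342) and (420,355). The side view shows the box at (373,293), the scourer at (392,247) and the dock at (393,203).

```bash
cat > h.py <<'E'
import numpy as np,cv2,json
from scipy.optimize import least_squares
from cell import robot, telemetry, read_camera
def K(c): return np.array([[c["fx"],0,c["cx"]],[0,c["fy"],c["cy"]],[0,0,1]]),np.array([c["k1"],0,0,0.])
def rays(c,px):
    k,d=K(c); u=cv2.undistortPoints(np.array(px,float).reshape(-1,1,2),k,d).reshape(-1,2)
    return np.c_[u,np.ones(len(u))]@c["pose"][:3,:3].T, c["pose"][:3,3]
def plane(c,px,z):
    r,o=rays(c,px); return o+r*((z-o[2])/r[:,2])[:,None]
def proj(c,P):
    k,d=K(c); T=np.linalg.inv(c["pose"]); 
    return cv2.projectPoints(np.array(P,float).reshape(-1,1,3),cv2.Rodrigues(T[:3,:3])[0],T[:3,3],k,d)[0].reshape(-1,2)
def tri(c1,p1,c2,p2):
    r1,o1=rays(c1,p1); r2,o2=rays(c2,p2); out=[]
    for a,b in zip(r1,r2):
        a=a/np.linalg.norm(a);b=b/np.linalg.norm(b)
        t=np.linalg.lstsq(np.c_[a,-b],o2-o1,rcond=None)[0]
        P,Q=o1+a*t[0],o2+b*t[1]; out.append([*(P+Q)/2,np.linalg.norm(P-Q)])
    return np.array(out)
E
python3 - <<'E'
import cv2
t=cv2.imread("pics/top0.png");s=cv2.imread("pics/side0.png")
cv2.imwrite("pics/topc.png",cv2.resize(t[235:375,220:485],None,fx=3,fy=3,interpolation=2))
cv2.imwrite("pics/sidec.png",cv2.resize(s[170:340,315:450],None,fx=3.5,fy=3.5,interpolation=2))
E
```

```text
(no output)
```

View pics/topc.png

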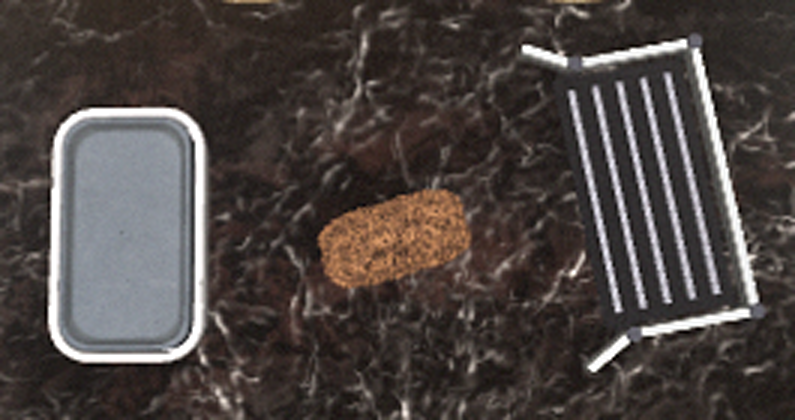

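View pics/sidec.png

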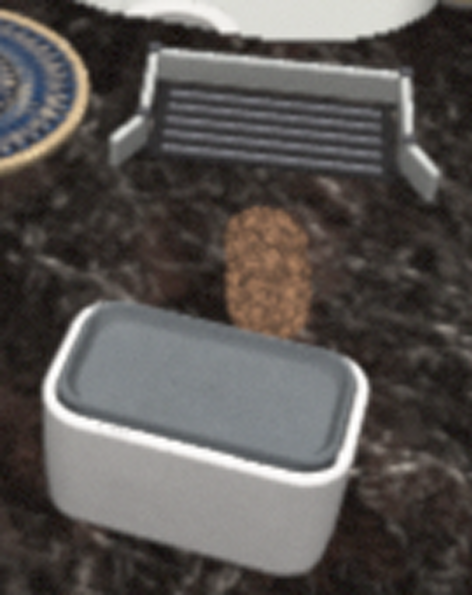

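The top crop shows the rail posts at (575,62), (695,41), (757,312) and (635,333). The box rim spans (48..208, 107..362), with the pad centre at (395,238). In the side crop, the back posts are at (153,47) and (406,72), and the pad centre is near (268,272).

```bash
cat > m.py <<'E'
from h import *
import sys
def blob(c,kind,x0,x1,y0,y1):
    h=cv2.cvtColor(c["image"],cv2.COLOR_RGB2HSV); H,S,V=[h[...,i].astype(int) for i in range(3)]
    if kind=="scour": m=(H>5)&(H<22)&(S>95)&(V>70)
    elif kind=="white": m=(S<40)&(V>150)
    else: m=(H>95)&(H<125)&(S>20)&(S<90)&(V>70)&(V<185)
    m=m.astype(np.uint8); r=np.zeros_like(m); r[y0:y1,x0:x1]=m[y0:y1,x0:x1]
    r=cv2.morphologyEx(r,cv2.MORPH_CLOSE,np.ones((5,5)));r=cv2.morphologyEx(r,cv2.MORPH_OPEN,np.ones((3,3)))
    return max(cv2.findContours(r,0,cv2.CHAIN_APPROX_NONE)[0],key=cv2.contourArea).reshape(-1,2)
def rect(c,ct,z):
    P=plane(c,ct,z)[:,:2]; (x,y),(w,h),a=cv2.minAreaRect((P*1000).astype(np.float32))
    if w<h: w,h,a=h,w,a+90
    return [round(float(v),1) for v in (x,y,w,h,(a)%180)]
E
python3 - <<'E'
from m import *
t=read_camera("top");s=read_camera("side")
o=lambda p,f,a:[(a[0]+(u+.5)/f-.5,a[1]+(v+.5)/f-.5) for u,v in p]
A=o([(575,62),(695,41),(757,312),(635,333)],3,(220,235)); B=o([(153,47),(406,72)],3.5,(315,170))
print("posts z=.024",plane(t,A,.024).round(4)); print("tri B,C",tri(t,A[1:3],s,B).round(4))
for c,n,bb in((t,"top",((225,300,260,365),(315,390,285,345))),(s,"side",((322,425,250,310),(370,412,222,275)))):
    print(n,"box white z78",rect(c,blob(c,"white",*bb[0]),.078) if n=="top" else "")
    print(n,"plate z72",rect(c,blob(c,"grey",*bb[0]),.072)); print(n,"scour z18/z30",rect(c,blob(c,"scour",*bb[1]),.018),rect(c,blob(c,"scour",*bb[1]),.03))
def cen(ct): (x,y),_,_=cv2.minAreaRect(ct.astype(np.float32)); return x,y
for k,i in(("grey",0),("scour",1)):
    print(k,tri(t,[cen(blob(t,k,*((225,300,260,365),(315,390,285,345))[i]))],s,[cen(blob(s,k,*((322,425,250,310),(370,412,222,275))[i]))]).round(4))
E
```

```text
posts z=.024 [[ 0.5585 -0.3089  0.024 ]
 [ 0.5691 -0.3818  0.024 ]
 [ 0.4077 -0.4062  0.024 ]
 [ 0.3977 -0.3344  0.024 ]]
tri B,C [[ 0.5701 -0.3818  0.024   0.002 ]
 [ 0.4086 -0.4059  0.025   0.0018]]
top box white z78 [460.6, -49.5, 140.0, 93.7, 178.9]
top plate z72 [460.9, -44.2, 127.8, 72.6, 179.3]
top scour z18/z30 [456.8, -196.3, 90.3, 47.6, 102.3] [456.2, -195.9, 89.1, 47.0, 102.3]
side box white z78 
side plate z72 [439.8, -12.3, 17.6, 8.6, 167.2]
side scour z18/z30 [457.4, -196.8, 105.2, 46.4, 102.5] [456.0, -182.9, 102.9, 45.4, 102.5]
grey [[ 0.4521 -0.0402  0.0417  0.0192]]
scour [[ 4.569e-01 -1.964e-01  1.600e-02  3.000e-04]]
```

```bash
python3 - <<'E'
from m import *
t=read_camera("top");s=read_camera("side")
o=lambda p,f,a:[(a[0]+(u+.5)/f-.5,a[1]+(v+.5)/f-.5) for u,v in p]
print("plate centre",tri(t,o([(128,235)],3,(220,235)),s,o([(207,385)],3.5,(315,170))).round(4))
E
python3 drive.py '[[[0.031,-0.0162,-0.01],[0,0,0]],[[0.031,-0.0162,-0.01],[0,0,0]],[[0.031,-0.0162,-0.01],[0,0,0]],[[0.031,-0.0162,-0.01],[0,0,0]],[[0.031,-0.0162,-0.01],[0,0,0]],[[0.031,-0.0162,-0.01],[0,0,0]]]' 0.092 15
python3 drive.py '[[[0.031,-0.0162,-0.01],[0,0,0]],[[0.031,-0.0162,-0.01],[0,0,0]],[[0.031,-0.0162,-0.01],[0,0,0]],[[0.031,-0.0162,-0.01],[0,0,0]],[[0.031,-0.0162,-0.01],[0,0,0]],[[0.031,-0.0162,-0.01],[0,0,0]]]'
python3 drive.py '[[[0,0,0],[0,0,-0.122]],[[0,0,0],[0,0,-0.122]],[[0,0,0],[0,0,-0.122]],[[0,0,0],[0,0,-0.122]],[[0,0,0],[0,0,-0.122]],[[0,0,0],[0,0,-0.122]]]'
python3 drive.py '[[[0,0,0],[0,0,-0.122]],[[0,0,0],[0,0,-0.122]],[[0,0,0],[0,0,-0.122]],[[0,0,0],[0,0,-0.122]],[[0,0,0],[0,0,-0.122]],[[0,0,0],[0,0,-0.122]],[[0,0,0],[0,0,0]],[[0,0,0],[0,0,0]]]'
```

```text
plate centre [[ 0.4607 -0.0454  0.0709  0.0014]]
time: 0.8
tool_pos: [0.3129, -0.3453, 0.4653]
tool_rot: [3.141, -0.0, 0.322]
contact_force: [2.0, -0.8, -0.4]
opening: 0.0919
grip_force: 0.0
time: 1.3
tool_pos: [0.4585, -0.1939, 0.5253]
tool_rot: [3.141, -0.0, 0.323]
contact_force: [1.4, -0.4, 0.8]
opening: 0.0918
grip_force: 0.0
time: 1.8
tool_pos: [0.4577, -0.1954, 0.5246]
tool_rot: [-3.141, 0.0, 1.061]
contact_force: [-0.5, -0.1, 0.1]
opening: 0.092
grip_force: 0.0
time: 2.47
tool_pos: [0.4577, -0.1955, 0.5247]
tool_rot: [-3.142, 0.0, 1.783]
contact_force: [-0.1, -0.4, -1.1]
opening: 0.0922
grip_force: 0.0
```

```bash

python3 drive.py '[[[0,0,0.034],[0,0,0]],[[0,0,0.034],[0,0,0]],[[0,0,0.034],[0,0,0]],[[0,0,0.034],[0,0,0]],[[0,0,0.034],[0,0,0]],[[0,0,0.034],[0,0,0]],[[0,0,0.034],[0,0,0]],[[0,0,0.034],[0,0,0]]]'
python3 drive.py '[[[0,0,0.015],[0,0,0]],[[0,0,0.015],[0,0,0]],[[0,0,0.015],[0,0,0]],[[0,0,0.015],[0,0,0]],[[0,0,0.0035],[0,0,0]],[[0,0,0],[0,0,0]],[[0,0,0],[0,0,0]]]'
```

```text
time: 3.13
tool_pos: [0.4575, -0.1954, 0.2514]
tool_rot: [3.141, 0.001, 1.783]
contact_force: [0.5, -0.3, -0.4]
opening: 0.0919
grip_force: 0.0
time: 3.72
tool_pos: [0.4579, -0.1957, 0.1896]
tool_rot: [3.141, 0.0, 1.785]
contact_force: [0.3, -0.4, -0.3]
opening: 0.0919
grip_force: 0.0
```

```bash

python3 drive.py '[[[0,0,0],[0,0,0]],[[0,0,0],[0,0,0]],[[0,0,0],[0,0,0]],[[0,0,0],[0,0,0]],[[0,0,0],[0,0,0]],[[0,0,0],[0,0,0]],[[0,0,0],[0,0,0]],[[0,0,0],[0,0,0]]]' 0.03 12
python3 drive.py '[[[0,0,0],[0,0,0]],[[0,0,0],[0,0,0]],[[0,0,-0.01],[0,0,0]],[[0,0,-0.02],[0,0,0]],[[0,0,-0.03],[0,0,0]],[[0,0,-0.03],[0,0,0]],[[0,0,-0.03],[0,0,0]],[[0,0,0],[0,0,0]]]'
python3 - <<'E'
from m import *
s=read_camera("side");t=read_camera("top")
im=np.hstack([t["image"][200:400,200:400],s["image"][150:350,290:490]])
cv2.imwrite("pics/g1.png",cv2.resize(im[:,:,::-1],None,fx=2,fy=2))
E
```

```text
time: 4.38
tool_pos: [0.4577, -0.1955, 0.1892]
tool_rot: [-3.142, 0.0, 1.787]
contact_force: [-0.2, 0.7, 0.3]
opening: 0.0432
grip_force: 0.1
time: 5.05
tool_pos: [0.4588, -0.1961, 0.3154]
tool_rot: [3.134, 0.007, 1.787]
contact_force: [1.4, -0.3, -0.2]
opening: 0.0399
grip_force: 11.9
```

View pics/g1.png

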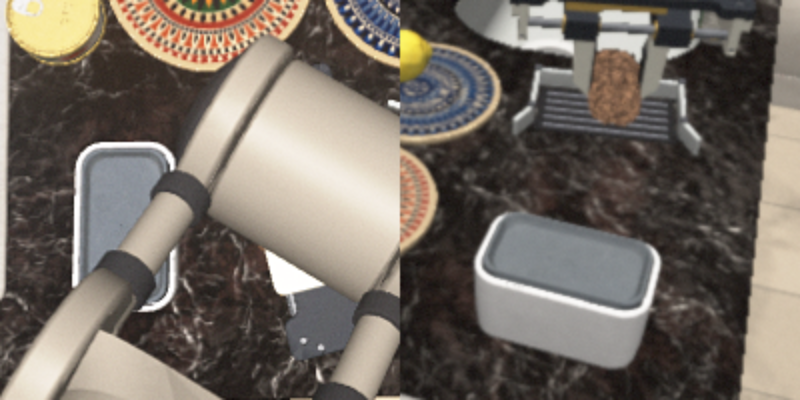

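```bash

python3 drive.py '[[[0,0,0],[0,0,-0.1217]],[[0,0,0],[0,0,-0.1217]],[[0,0,0],[0,0,-0.1217]],[[0,0,0],[0,0,-0.1217]],[[0,0,0],[0,0,-0.1217]],[[0,0,0],[0,0,-0.1217]]]'
python3 drive.py '[[[0,0,0],[0,0,-0.1217]],[[0,0,0],[0,0,-0.1217]],[[0,0,0],[0,0,-0.1217]],[[0,0,0],[0,0,-0.1217]],[[0,0,0],[0,0,-0.1217]],[[0,0,0],[0,0,0]]]'
python3 drive.py '[[[0,0.01,0],[0,0,0]],[[0,0.03,0],[0,0,0]],[[0,0.03,0],[0,0,0]],[[0,0.03,0],[0,0,0]],[[0,0.03,0],[0,0,0]],[[0,0.02,0],[0,0,0]],[[0,0,0],[0,0,0]],[[0,0,0],[0,0,0]]]'
```

```text
time: 5.65
tool_pos: [0.4572, -0.1952, 0.3077]
tool_rot: [-3.141, -0.003, 2.523]
contact_force: [-0.9, -0.0, -1.5]
opening: 0.0403
grip_force: 11.9
time: 6.15
tool_pos: [0.4573, -0.1953, 0.3078]
tool_rot: [3.14, -0.003, 3.13]
contact_force: [-0.8, -0.3, 0.2]
opening: 0.0397
grip_force: 11.9
time: 6.82
tool_pos: [0.4598, -0.0442, 0.3089]
tool_rot: [3.142, -0.001, 3.125]
contact_force: [0.8, -1.2, 0.1]
opening: 0.04
grip_force: 11.9
```

```bash

python3 drive.py '[[[-0.001,-0.001,0.01],[0,0,0]],[[0,0,0.015],[0,0,0]],[[0,0,0.01],[0,0,0]],[[0,0,0.005],[0,0,0]],[[0,0,0.003],[0,0,0]],[[0,0,0],[0,0,0]],[[0,0,0],[0,0,0]]]'
python3 drive.py '[[[0,0,0.001],[0,0,0]],[[0,0,0.001],[0,0,0]],[[0,0,0.001],[0,0,0]],[[0,0,0],[0,0,0]],[[0,0,0],[0,0,0]]]'
```

```text
time: 7.4
tool_pos: [0.4612, -0.047, 0.2664]
tool_rot: [-3.141, 0.0, 3.124]
contact_force: [0.2, 0.3, -0.1]
opening: 0.0403
grip_force: 11.9
time: 7.82
tool_pos: [0.4611, -0.0465, 0.2633]
tool_rot: [-3.141, 0.0, 3.126]
contact_force: [0.2, -0.1, 0.4]
opening: 0.04
grip_force: 11.9
```

```bash

python3 drive.py '[[[0,0.001,0.001],[0,0,0]],[[0,0,0.001],[0,0,0]],[[0,0,0],[0,0,0]],[[0,0,0],[0,0,0]]]'
python3 drive.py '[[[0,0,0.001],[0,0,0]],[[0,0,0],[0,0,0]],[[0,0,0],[0,0,0]]]'
```

```text
time: 8.15
tool_pos: [0.4611, -0.0455, 0.2611]
tool_rot: [-3.142, -0.0, 3.126]
contact_force: [-0.7, 0.1, 0.3]
opening: 0.0398
grip_force: 11.9
time: 8.4
tool_pos: [0.4611, -0.0456, 0.2602]
tool_rot: [-3.142, -0.0, 3.125]
contact_force: [0.1, 0.2, -1.0]
opening: 0.0402
grip_force: 11.9
```

```bash

python3 drive.py '[[[0,0,0.0005],[0,0,0]],[[0,0,0],[0,0,0]],[[0,0,0],[0,0,0]]]' 0.065
python3 drive.py '[[[0,0,0],[0,0,0]],[[0,0,-0.01],[0,0,0]],[[0,0,-0.02],[0,0,0]],[[0,0,-0.03],[0,0,0]],[[0,0,-0.03],[0,0,0]],[[0,0,-0.03],[0,0,0]],[[0,0,0],[0,0,0]]]'
python3 drive.py '[[[0,0.03,0],[0,0,0.12]],[[0,0.03,0],[0,0,0.12]],[[0,0.03,0],[0,0,0.12]],[[0,0.03,0],[0,0,0.12]],[[0,0,0],[0,0,0.12]],[[0,0,0],[0,0,0.12]],[[0,0,0],[0,0,0.12]],[[0,0,0],[0,0,0.12]]]' 0.092
python3 drive.py '[[[0,0,0],[0,0,0.12]],[[0,0,0],[0,0,0.12]],[[0,0,0],[0,0,0.12]],[[0,0,0],[0,0,0.12]],[[0,0,0],[0,0,0.12]],[[0,0,0],[0,0,0]],[[0,0,0],[0,0,0]]]'
python3 - <<'E'
from m import *
s=read_camera("side");t=read_camera("top")
im=np.hstack([t["image"][200:400,160:360],s["image"][200:400,270:470]])
cv2.imwrite("pics/p1.png",cv2.resize(im[:,:,::-1],None,fx=2,fy=2))
E
```

```text
time: 8.65
tool_pos: [0.4611, -0.0456, 0.2597]
tool_rot: [-3.141, 0.0, 3.126]
contact_force: [0.2, 0.6, -0.1]
opening: 0.0558
grip_force: 0.0
time: 9.23
tool_pos: [0.4621, -0.0458, 0.3852]
tool_rot: [-3.139, 0.01, 3.126]
contact_force: [0.3, -0.9, 1.5]
opening: 0.0652
grip_force: 0.0
time: 9.9
tool_pos: [0.484, 0.0709, 0.3792]
tool_rot: [-3.141, -0.0, 2.163]
contact_force: [-0.2, 0.5, 0.1]
opening: 0.0914
grip_force: 0.0
time: 10.48
tool_pos: [0.484, 0.0705, 0.3794]
tool_rot: [-3.141, 0.0, 1.572]
contact_force: [-0.5, 0.0, -0.5]
opening: 0.0915
grip_force: 0.0
```

View pics/p1.png

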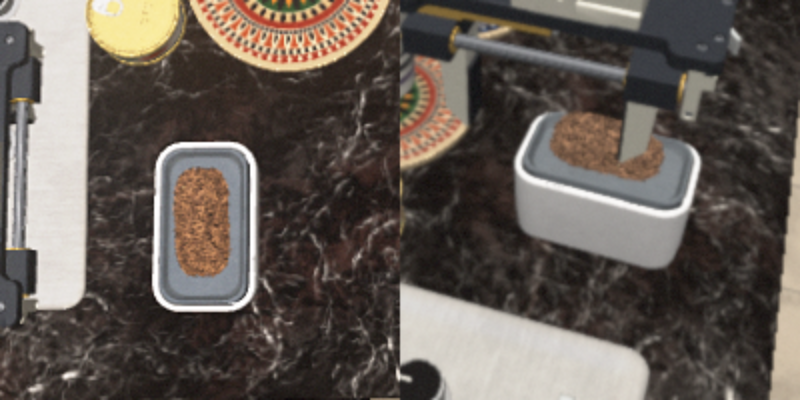

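The pad lies lengthwise on the box, inside the rim: top half at about (202,221), against a box centre of about (206,226). I'll measure it along with the tin and the hob edge.

```bash
python3 - <<'E'
from m import *
t=read_camera("top")
print("scour z88,z100",rect(t,blob(t,"scour",225,300,260,365),.088),rect(t,blob(t,"scour",225,300,260,365),.1))
w=blob(t,"white",230,300,260,365);print("white",rect(t,w,.072),rect(t,w,.078))
print("tin",plane(t,[(228,206)],.04).round(3),"hob",plane(t,[(205,250),(203,350)],0.005).round(3))
E
```

```text
scour z88,z100 [463.6, -44.6, 88.1, 44.1, 1.7] [462.9, -46.4, 86.8, 43.5, 1.7]
white [461.0, -48.7, 141.0, 94.4, 178.9] [460.6, -49.5, 140.0, 93.7, 178.9]
tin [[0.657 0.021 0.04 ]] hob [[0.583 0.071 0.005]
 [0.4   0.072 0.005]]
```

```bash

python3 drive.py '[[[0.02,-0.012,0],[0,0,0.018]],[[0.02,-0.011,0],[0,0,0]],[[0,0,0.03],[0,0,0]],[[0,0,0.03],[0,0,0]],[[0,0,0.03],[0,0,0]],[[0,0,0],[0,0,0]]]'
python3 drive.py '[[[0,0,0],[0,-0.1,0]],[[0,0,0],[0,-0.1,0]],[[0,0,0],[0,-0.1,0]],[[0,0,0],[0,-0.1,0]],[[0,0,0],[0,-0.1,0]],[[0,0,0],[0,0,0]],[[0,0,0],[0,0,0]]]'
```

```text
time: 11.13
tool_pos: [0.4597, 0.1107, 0.2853]
tool_rot: [-3.132, 0.001, 1.552]
contact_force: [-1.7, -0.0, -0.1]
opening: 0.0918
grip_force: 0.0
time: 11.72
tool_pos: [0.4618, 0.1113, 0.2904]
tool_rot: [3.141, 0.497, 1.551]
contact_force: [0.4, 0.5, 0.4]
opening: 0.0919
grip_force: 0.0
```

```bash

python3 drive.py '[[[0.011,0,0.02],[0,0,0]],[[0.011,0,0.02],[0,0,0]],[[0.011,0,0.02],[0,0,0]],[[0.011,0,0.02],[0,0,0]],[[0.007,0,0.0128],[0,0,0]],[[0.0034,0,0.0062],[0,0,0]],[[0,0,0],[0,0,0]],[[0,0,0],[0,0,0]]]'
```

```text
time: 12.38
tool_pos: [0.462, 0.1108, 0.1774]
tool_rot: [3.141, 0.499, 1.549]
contact_force: [-0.2, -0.3, 0.0]
opening: 0.0921
grip_force: 0.0
```

```bash

python3 drive.py '[[[-0.0044,0,0.0024],[0,0,0]],[[-0.0044,0,0.0024],[0,0,0]],[[-0.0044,0,0.0024],[0,0,0]],[[-0.0026,0,0.0014],[0,0,0]],[[-0.0026,0,0.0014],[0,0,0]],[[-0.0026,0,0.0014],[0,0,0]],[[-0.0026,0,0.0014],[0,0,0]],[[-0.0026,0,0.0014],[0,0,0]]]'
python3 drive.py '[[[-0.0026,0,0.0014],[0,0,0]],[[-0.0026,0,0.0014],[0,0,0]],[[-0.0026,0,0.0014],[0,0,0]],[[0,0,0],[0,0,0]]]'
python3 - <<'E'
from m import *
s=read_camera("side");t=read_camera("top")
im=np.hstack([t["image"][200:400,200:400],s["image"][200:400,270:470]])
cv2.imwrite("pics/p2.png",cv2.resize(im[:,:,::-1],None,fx=2,fy=2))
E
```

```text
time: 13.05
tool_pos: [0.4611, 0.0812, 0.177]
tool_rot: [3.141, 0.5, 1.55]
contact_force: [-0.7, 3.3, 1.1]
opening: 0.0916
grip_force: 1.6
time: 13.38
tool_pos: [0.4607, 0.0718, 0.1769]
tool_rot: [-3.141, 0.5, 1.55]
contact_force: [0.4, 1.3, -0.0]
opening: 0.0917
grip_force: 0.5
```

View pics/p2.png

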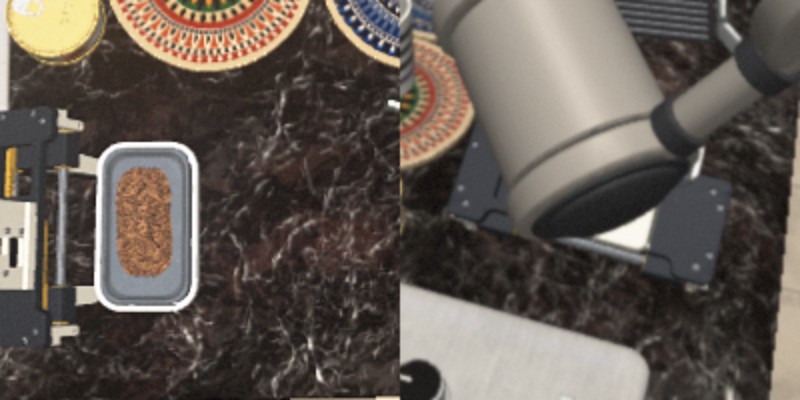

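```bash

python3 drive.py '[[[-0.0055,-0.0003,0.003],[-0.0025,0,-0.0046]],[[-0.0055,-0.0003,0.003],[-0.0025,0,-0.0046]],[[-0.0055,-0.0003,0.003],[-0.0025,0,-0.0046]],[[-0.0055,-0.0003,0.003],[-0.0025,0,-0.0046]],[[-0.0055,-0.0003,0.003],[-0.0025,0,-0.0046]],[[-0.0055,-0.0003,0.003],[-0.0025,0,-0.0046]],[[-0.0055,-0.0003,0.003],[-0.0025,0,-0.0046]],[[-0.0055,-0.0003,0.003],[-0.0025,0,-0.0046]]]'
python3 drive.py '[[[-0.0055,-0.0006,0.003],[-0.0025,0,-0.0046]],[[-0.0055,-0.0006,0.003],[-0.0025,0,-0.0046]],[[-0.0055,-0.0006,0.003],[-0.0025,0,-0.0046]],[[-0.0055,-0.0006,0.003],[-0.0025,0,-0.0046]],[[-0.0055,-0.0006,0.003],[-0.0025,0,-0.0046]],[[-0.0055,-0.0006,0.003],[-0.0025,0,-0.0046]],[[-0.0055,-0.0006,0.003],[-0.0025,0,-0.0046]],[[-0.0055,-0.0006,0.003],[-0.0025,0,-0.0046]]]'
python3 - <<'E'
from m import *
t=read_camera("top")
w=blob(t,"white",270,400,250,375);print("white",rect(t,w,.078),"scour",rect(t,blob(t,"scour",270,400,250,375),.088))
cv2.imwrite("pics/p3.png",cv2.resize(t["image"][200:400,230:530][:,:,::-1],None,fx=2,fy=2))
E
```

```text
time: 14.15
tool_pos: [0.4581, 0.0215, 0.1769]
tool_rot: [-3.141, 0.5, 1.592]
contact_force: [-0.0, 2.6, -1.0]
opening: 0.0914
grip_force: 1.2
time: 14.82
tool_pos: [0.4553, -0.0286, 0.1769]
tool_rot: [-3.141, 0.5, 1.634]
contact_force: [-0.3, 2.3, -0.3]
opening: 0.0915
grip_force: 1.1
white [466.0, -157.4, 141.8, 97.4, 4.3] scour [468.7, -163.0, 87.9, 43.6, 4.9]
```

View pics/p3.png

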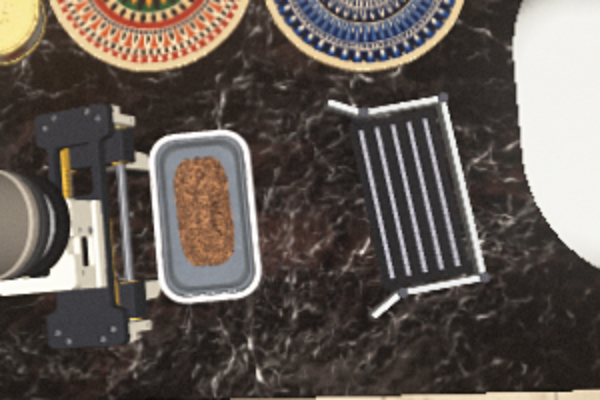

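The box follows flush (centre at about (207,216) in the crop) and is turning toward the dock's angle. I'll continue.

```bash

python3 drive.py '[[[-0.0055,-0.0008,0.003],[-0.0025,0,-0.0046]],[[-0.0055,-0.0008,0.003],[-0.0025,0,-0.0046]],[[-0.0055,-0.0008,0.003],[-0.0025,0,-0.0046]],[[-0.0055,-0.0008,0.003],[-0.0025,0,-0.0046]],[[-0.0055,-0.0008,0.003],[-0.0025,0,-0.0046]],[[-0.0055,-0.0008,0.003],[-0.0025,0,-0.0046]],[[-0.0055,-0.0008,0.003],[-0.0025,0,-0.0046]],[[-0.0055,-0.0008,0.003],[-0.0025,0,-0.0046]]]'
python3 drive.py '[[[-0.0055,-0.0011,0.003],[-0.0025,0,-0.0046]],[[-0.0055,-0.0011,0.003],[-0.0025,0,-0.0046]],[[-0.0055,-0.0011,0.003],[-0.0025,0,-0.0046]],[[-0.0055,-0.0011,0.003],[-0.0025,0,-0.0046]],[[-0.0055,-0.0011,0.003],[-0.0025,0,-0.0046]],[[-0.0055,-0.0011,0.003],[-0.0025,0,-0.0046]],[[-0.0055,-0.0011,0.003],[-0.0025,0,-0.0046]],[[-0.0028,0,0.0015],[-0.0012,0,-0.0023]]]'
python3 - <<'E'
from m import *
t=read_camera("top")
w=blob(t,"white",300,405,230,375);print("white",rect(t,w,.078),"scour",rect(t,blob(t,"scour",270,440,250,375),.088))
cv2.imwrite("pics/p4.png",cv2.resize(t["image"][220:380,280:500][:,:,::-1],None,fx=3.5,fy=3.5))
E
```

```text
time: 15.53
tool_pos: [0.453, -0.0791, 0.177]
tool_rot: [-3.141, 0.5, 1.676]
contact_force: [-0.2, 3.4, -0.2]
opening: 0.0919
grip_force: 1.2
time: 16.2
tool_pos: [0.451, -0.127, 0.177]
tool_rot: [-3.141, 0.5, 1.715]
contact_force: [-1.4, 3.0, 0.6]
opening: 0.0918
grip_force: 1.2
white [481.0, -241.2, 161.0, 85.7, 176.8] scour [474.8, -259.7, 87.6, 45.0, 8.7]
```

View pics/p4.png

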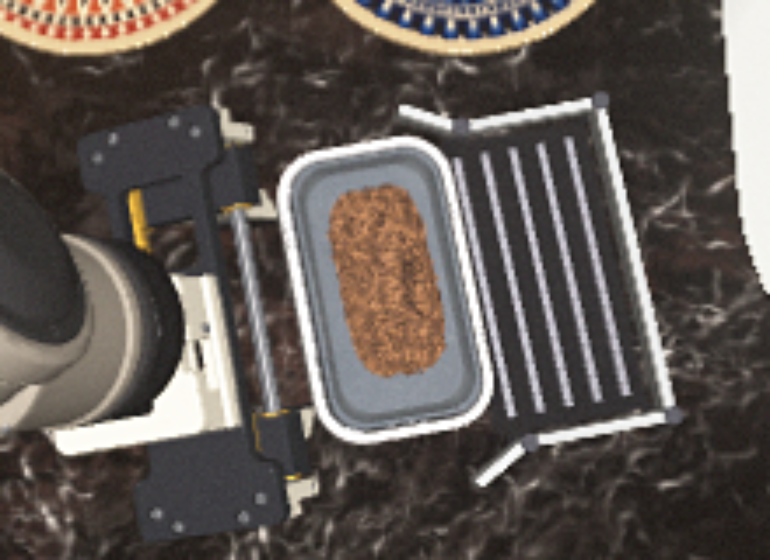

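```bash
python3 - <<'E'
from m import *
t=read_camera("top")
P=plane(t,[(280+(385.5)/3.5-.5,220+290.5/3.5-.5)],.071)[0,:2]
h=np.array([.4825,-.351]);a=.145;R=np.array([[np.cos(a),np.sin(a)],[-np.sin(a),np.cos(a)]])
print("clicked",P,"in dock",R@(P-h)); T=telemetry.observe()["tool_pos"][:2]
print("tcp in dock",R@(T-h), "scour", R@(np.array([.4748,-.2597])-h))
g=cv2.inRange(cv2.cvtColor(t["image"],cv2.COLOR_RGB2HSV),(95,20,60),(130,90,190)); 
E
```

```text
clicked [ 0.47165308 -0.26036178] in dock [0.00236345 0.09125435]
tcp in dock [0.00137455 0.2263409 ] scour [0.00557296 0.09145448]
```

```bash

python3 drive.py '[[[-0.0053,-0.0002,0.0029],[0,0,0]],[[-0.0053,-0.0002,0.0029],[0,0,0]],[[-0.0053,-0.0002,0.0029],[0,0,0]],[[-0.0053,-0.0002,0.0029],[0,0,0]],[[-0.0053,-0.0002,0.0029],[0,0,0]],[[-0.0053,-0.0002,0.0029],[0,0,0]],[[-0.0053,-0.0002,0.0029],[0,0,0]],[[-0.0053,-0.0002,0.0029],[0,0,0]]]'
python3 drive.py '[[[-0.0053,0,0.0029],[0,0,0]],[[-0.0053,0,0.0029],[0,0,0]],[[-0.0053,0,0.0029],[0,0,0]],[[-0.0044,0,0.0024],[0,0,0]],[[-0.0035,0,0.0019],[0,0,0]],[[-0.0026,0,0.0014],[0,0,0]],[[-0.0018,0,0.001],[0,0,0]],[[0,0,0],[0,0,0]]]'
```

```text
time: 16.97
tool_pos: [0.4566, -0.1748, 0.177]
tool_rot: [-3.141, 0.5, 1.715]
contact_force: [-0.7, 2.8, 0.0]
opening: 0.0916
grip_force: 1.3
time: 17.63
tool_pos: [0.4612, -0.2063, 0.177]
tool_rot: [-3.141, 0.5, 1.715]
contact_force: [-0.9, 0.8, -0.2]
opening: 0.092
grip_force: 0.3
```

```bash

python3 drive.py '[[[-0.0013,0,0.0007],[0,0,0]],[[-0.0013,0,0.0007],[0,0,0]],[[-0.0013,0,0.0007],[0,0,0]],[[-0.0013,0,0.0007],[0,0,0]],[[0,0,0],[0,0,0]]]'
```

```text
time: 18.05
tool_pos: [0.4621, -0.212, 0.1771]
tool_rot: [-3.141, 0.5, 1.715]
contact_force: [-0.2, 2.2, 0.0]
opening: 0.0916
grip_force: 0.8
```

About 6 mm remains to the expected contact with the back rail. I'll go in small steps and check the force.

```bash

python3 drive.py '[[[-0.0009,0,0.0005],[0,0,0]],[[-0.0009,0,0.0005],[0,0,0]],[[-0.0009,0,0.0005],[0,0,0]],[[-0.0009,0,0.0005],[0,0,0]],[[0,0,0],[0,0,0]]]'
python3 drive.py '[[[-0.0009,0,0.0005],[0,0,0]],[[0,0,0],[0,0,0]]]'
python3 drive.py '[[[-0.0009,0,0.0005],[0,0,0]],[[0,0,0],[0,0,0]]]'
```

```text
time: 18.47
tool_pos: [0.4625, -0.2158, 0.177]
tool_rot: [-3.141, 0.5, 1.715]
contact_force: [-0.6, 3.4, 0.7]
opening: 0.0914
grip_force: 1.9
time: 18.63
tool_pos: [0.4624, -0.2163, 0.1769]
tool_rot: [-3.141, 0.499, 1.716]
contact_force: [-2.3, 6.8, 3.3]
opening: 0.0917
grip_force: 3.7
time: 18.8
tool_pos: [0.4624, -0.2167, 0.1768]
tool_rot: [-3.14, 0.498, 1.717]
contact_force: [-3.7, 12.4, 5.3]
opening: 0.0916
grip_force: 5.6
```

```bash

python3 drive.py '[[[-0.0009,0,0.0005],[0,0,0]],[[0,0,0],[0,0,0]],[[0,0,0],[0,0,0]]]'
python3 drive.py '[[[0.0026,0,-0.0014],[0,0,0]],[[0.0044,0,-0.0024],[0,0,0]],[[0.0088,0,-0.0048],[0,0,0]],[[0.0176,0,-0.0096],[0,0,0]],[[0.0264,0,-0.0144],[0,0,0]],[[0.0264,0,-0.0144],[0,0,0]],[[0.0264,0,-0.0144],[0,0,0]],[[0,0,0],[0,0,0]]]'
python3 - <<'E'
from m import *
s=read_camera("side");t=read_camera("top")
print("scour",rect(t,blob(t,"scour",380,470,240,375),.088))
im=np.hstack([t["image"][230:375,350:495],s["image"][120:265,310:455]])
cv2.imwrite("pics/p5.png",cv2.resize(im[:,:,::-1],None,fx=2.7,fy=2.7,interpolation=2))
E
```

```text
time: 19.05
tool_pos: [0.4623, -0.2171, 0.1766]
tool_rot: [-3.14, 0.498, 1.718]
contact_force: [-3.5, 16.5, 6.8]
opening: 0.0918
grip_force: 7.7
time: 19.72
tool_pos: [0.4435, -0.0881, 0.1768]
tool_rot: [-3.14, 0.499, 1.719]
contact_force: [-0.7, -0.5, -0.1]
opening: 0.0919
grip_force: 0.0
scour [486.3, -348.8, 87.2, 46.8, 9.6]
```

View pics/p5.png

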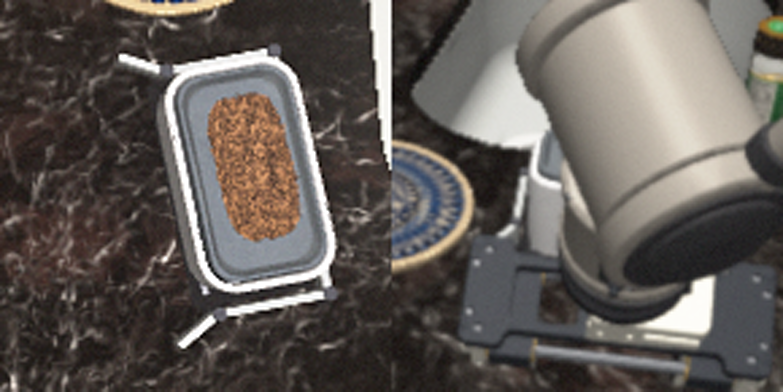

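```bash
python3 - <<'E'
from m import *
t=read_camera("top")
# rim outer/white contour straight parts: detect white->dark edges with subpixel along rows
g=cv2.cvtColor(t["image"],cv2.COLOR_RGB2GRAY).astype(float)
# grey plate edge inside the rim: white-rim inner/outer edges per row
L=[];Rr=[]
for v in range(268,322):
    r=np.diff(cv2.GaussianBlur(g,(3,3),0)[v]); c=round(350+(162+(v-261.5)*.19*2.7)/2.7)
    i=c-6+np.argmax(r[c-6:c+7]); L.append((i+.5,v))
    c2=round(350+(306+(v-263)*.19*2.7)/2.7); j=c2-6+np.argmin(r[c2-6:c2+7]); Rr.append((j+.5,v))
for n,e,z in(("L",L,.074),("R",Rr,.074)):
    P=plane(t,e,z)[:,:2]; vx,vy,x,y=cv2.fitLine((P*1000).astype(np.float32),cv2.DIST_HUBER,0,.01,.01).ravel(); print(n,np.degrees(np.arctan(vy/vx)),x,y)
for n,a in(("back",[(695,41),(757,312)]),("front",[(575,62),(635,333)])):
    P=plane(t,[(220+(u+.5)/3-.5,235+(v+.5)/3-.5) for u,v in a],.024);d=P[0]-P[1];print(n,np.degrees(np.arctan2(d[1],d[0])))
E
```

```text
L 8.737235 483.67526 -305.05865
R 8.260734 480.97897 -392.34985
back 8.579184432957213
front 9.015847733030176
```

```bash
python3 -c "
from cell import robot, telemetry, read_camera
print(robot.hand_in())"
```

```text
the job is handed in; nothing more can be done
None
```

I put the scourer back flat and lengthwise on the soap box, about 3 mm off centre, and slid the box into the rail until it stood square against the back. I then backed the gripper clear and handed the job in at about 20 s; the hand-in returned no verdict.

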